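Fetch the tea tin from behind the other things

ROBOT

A 6-joint arm with a two-finger parallel gripper is mounted at the origin on a cart in front of the work surface, level with it; the furniture and walls round the work are solid. World frame = base frame: x ahead of the robot, y to its left, z up, the work surface at z = 0. Lengths are in m, angles in degrees, forces in N, time in s.
With the tool pointing down it reaches from about 0.35 to 0.875 m from the base axis. Payload 4.2 kg.
Tool frame: the origin (TCP) lies midway between the tips of the shut fingers; the grasp point (between the pads) lies 19 mm behind it; z points along the fingers, y is the line along which they close (so a half turn about z gives the same grasp; the last joint's range is limited). The gripper opens to 87 mm and grips with 3 to 60 N. Pads are 19 mm wide; open, the fingers measure 117 mm over their backs; the gripper's body (75 mm by 190 mm) begins 51 mm behind the grasp point.
Start: joints at [-57.376, 22.042, 0.453, 0, -68.411, -14.817], TCP at [0.191, -0.595, 0.223] pointing down, gripper open.
Joint ranges: [-179.83, 179.83], [-69.29, 118.12], [-61.27, 80.66], [-181.25, 117.63], [-171.15, -9.14], [-177.46, 177.46]. Speed limits (degrees/s): [159.86, 159.86, 180, 180, 180, 180].

INTERFACE

Orientations are given as a 3x3 rotation matrix whose columns are the frame's x, y, z axes.
In Python, from station import r, cams gives the robot as it stands.
- The arm moves only by the tool play_rows, never from a script. Its argument "commands" is text: rows parted by semicolons, each of 6 numbers parted by spaces: the shift along the world's x, y, z normalised to -1 to 1, where 1 is 30 mm, then the turn, a rotation vector about the world's x, y, z normalised to -1 to 1, where 1 is 0.15 rad. A call has 1 to 20 rows; each row shifts and turns the commanded pose from where the row before left it; what a row does not reach is not made up. A row lasts 1/10 s, in which the tool goes at most 50 mm and 8.59 degrees, less where a joint would pass 70% of its speed; a pose out of reach is approached as far as the arm can. A call with a number of a shift or a turn outside -1 to 1 is refused whole. A call with a gripper value outside its range is refused whole. "grip" is the finger opening in mm, from 0 to 87, set as the call begins (left out, the last holds). The fingers move at their own pace and stop on an object; the grip force is fixed at half the most. Time passes only in rows, so rows that do not move let the fingers close. It gives the time, the measured TCP pose, the force, the opening and the grip force at its end, in the units of the state.
- r.sense(): the state, without advancing time (a new reading comes with each control period).
- cams.capture(name): name is "scene" or "top" or "wrist"; returns (picture, depth): 400x640x3 uint8, blue, green, red; 400x640 float32, m along the optical axis (not along the pixel's ray), 0 where there is no reading.
- cams.camera_info(name): a dict with "mtx" (3x3 intrinsics, pixels), "R" (3x3) and "t" (3): a world point X has camera coordinates R X + t. Camera axes: x right, y down, z forward; pixel columns grow to the right and rows downward; lengths in m; the calibration is good to about 2 mm. The wrist camera is an equidistant fisheye: a pixel r from the principal point sees the ray r / f radians off the axis. A picture is of the moment at which its call begins: read the wrist's pose just before it. camera_info takes no time and is no camera call; for the wrist camera it gives the pose at the moment of the call.
- r.finish_job(): hands the job in; it is judged then, once.
The state is a dict: "time_s": time; "joints": joint angles; "joint_velocities": joint speeds; "effort": joint torques, N m; "tcp_pos": TCP position; "ee_rot": TCP orientation; "wrist_force": force on the tool from outside, world axes, zero at the start; "moment": the same for the moment, N m; "gripper_width": opening from 0.0 (shut) to 1.0 (fully open); "gripper_force": force on a finger pad.
Only numpy, scipy, OpenCV 4.12 (cv2) and the standard library are available. Lean on these libraries where they do the work, as an engineer would, in place of code of your own. Each camera call takes 0.05 s, during which the arm holds its last target. There are 200 camera calls.

TASK

Fetch the small red tea tin that stands at the back of the round tray: first clear the glass tumbler, the spice jar and the kitchen timer that stand round it off to the dark serving board, and only when all three stand there set the tin upright in the middle of the small cake stand. Then, with the tin on the stand, put the tumbler, the spice jar and the timer back upright on the tray, each exactly where it stood at the start. Let nothing topple, and leave the bottle stopper that stands before the tray where it is.

Things in the scene. Friction and masses are not known exactly. Their poses are not given: they have to be found in the camera images.
- tea_tin_center (a point): Small round red tea tin, closed, 58 mm across, 72 mm high, about 0.1 kg, standing on the tray before its brass rail (a larger green tin at the back of the worktop is a bystander). The point is its centre, half-way up (36 mm above its underside); z up its axis.
- tumbler_center (a point): Straight clear glass tumbler, open at the top, 60 mm across at the rim and 56 mm at the foot, 127 mm high, about 0.21 kg, standing upright on the tray. The point is its centre, half-way up (63.5 mm above its underside); z up its axis.
- spice_jar_center (a point): Round spice jar with a red cap, body 42 mm and cap 45 mm across, 106 mm high, about 0.11 kg, standing upright on the tray. The point is its centre, half-way up (53 mm above its underside); z up its axis.
- timer_center (a point): Round cream kitchen timer, 66 mm across the base (0 to 18 mm up), 62 mm across the dial (19 to 38 mm up; the dial is stiff, it does not turn), with a bar grip across its top, 42 mm long along the timer's x, 8 mm wide along its y, reaching from 38 to 48 mm above its underside; about 0.19 kg, standing on the tray. Take it by the bar or round the dial. The point is on its axis, half-way up (24 mm above its underside); z up.
- tray: Fixed round wooden tray, 260 mm across, flat top 14 mm above the origin, with a brass rail 65 mm above its top along a straight line 55 mm behind the centre (tray +x; posts 95 mm to either side). Origin on the worktop under its centre. The tin stands at the centre; the other three stand at the three places x, y = (-72, 0), (-24, 86), (-24, -86) mm of the tray's frame, which one where differs each time.
- board: Fixed flat dark wooden serving board, the side area: 160 mm along its x, 250 mm along its y, top 14 mm above the origin. Origin on the worktop under its centre. It lies to the robot's left or right.
- stand: Fixed small cake stand: round wooden plate 210 mm across on a black iron foot, plate top 141 mm above the origin. Origin on the worktop under its centre. It stands on the other side from the board (a bigger cake stand, 268 mm across, with a lemon on it, at the back right is a bystander).
- stopper_center (a point): Bottle stopper with a round wooden head, standing loose on the worktop before the tray on its head, cork up: 36 mm across, 52 mm high, about 0.045 kg; a bystander that must stay where it is (a brass bowl nearer the robot is fixed). The point is its centre, half-way up (26 mm above its underside).

How it is judged (in metres and radians):
On the way, in this order (a step that is already met when the one before it is completed fails the run):
1. tumbler, spice jar and timer all stand upright on the serving board while the tin still stands in its place on the tray (angle between each of tumbler_center, spice_jar_center, timer_center's own z axis and vertical below 0.12 rad and x of tumbler_center in the frame of board between -0.08 and 0.08 m and y of tumbler_center in the frame of board between -0.125 and 0.125 m and z of tumbler_center in the frame of board between 0.0715 and 0.0835 m and x of spice_jar_center in the frame of board between -0.08 and 0.08 m and y of spice_jar_center in the frame of board between -0.125 and 0.125 m and z of spice_jar_center in the frame of board between 0.061 and 0.073 m and x of timer_center in the frame of board between -0.08 and 0.08 m and y of timer_center in the frame of board between -0.125 and 0.125 m and z of timer_center in the frame of board between 0.032 and 0.044 m and distance of tea_tin_center from where it was at the start of the episode below 0.02 m), for 0.2 s.
2. the tin stands upright in the middle of the small cake stand (within 15 mm) while the other three still stand on the board (angle between each of tea_tin_center, tumbler_center, spice_jar_center, timer_center's own z axis and vertical below 0.12 rad and horizontal distance between tea_tin_center and stand below 0.015 m and z of tea_tin_center in the frame of stand between 0.17 and 0.183 m and x of tumbler_center in the frame of board between -0.08 and 0.08 m and y of tumbler_center in the frame of board between -0.125 and 0.125 m and z of tumbler_center in the frame of board between 0.0715 and 0.0835 m and x of spice_jar_center in the frame of board between -0.08 and 0.08 m and y of spice_jar_center in the frame of board between -0.125 and 0.125 m and z of spice_jar_center in the frame of board between 0.061 and 0.073 m and x of timer_center in the frame of board between -0.08 and 0.08 m and y of timer_center in the frame of board between -0.125 and 0.125 m and z of timer_center in the frame of board between 0.032 and 0.044 m), for 0.2 s.
At the end, for the whole second after the job is handed in: The tea tin stands upright on the small cake stand within 15 mm of its centre; tumbler, spice jar and timer stand upright on the tray, each within 15 mm of where it stood at the start; all four at rest (angle between each of tea_tin_center, tumbler_center, spice_jar_center, timer_center's own z axis and vertical below 0.12 rad and horizontal distance between tea_tin_center and stand below 0.015 m and z of tea_tin_center in the frame of stand between 0.17 and 0.183 m and distance of each of tumbler_center, spice_jar_center, timer_center from where it was at the start of the episode below 0.015 m and linear speed of each of tumbler, spice_jar, timer, tea_tin below 0.02 m/s); the robot touches nothing.
It fails at once if one of the four things topples (leans more than 0.6 rad) (angle between any of tumbler_center, spice_jar_center, timer_center, tea_tin_center's own z axis and vertical above 0.6 rad).
It fails at once if the bottle stopper is pushed more than 20 mm from its place (distance of stopper_center from where it was at the start of the episode above 0.02 m).
It also fails if it takes over 147 s, if anything falls off the work surface, if the arm or the gripper's body presses on something with over 40 N, if the wrist force passes 120 N, or if a joint passes its speed limit or range.

## Working session

There is one attempt and no reset: what is moved stays moved. The work goes in short steps, Python scripts to look and compute and a tool call to move; the robot and the scene stay as the last step left them, time stands still between calls to the robot, and variables do not carry over. Pictures are saved under pics/ and viewed, at most 14 in all, crops included, and the job is handed in when it is done.

Besides the shell and the picture viewer there is one more tool, called after "Emit:" as name(argument=value, ...), one argument or row to a line, values as JSON. play_rows: Moves the arm, as the interface text tells. Scaled input: -1 to 1 covers 30 mm each way for a shift and 0.15 rad each way for a turn. Its arguments: {"type":"object","properties":{"commands":{"type":"string"},"grip":{"type":"number"}},"required":["commands"]}

```bash
ls; mkdir -p pics
python3 - <<'E'
from station import r,cams
import cv2,numpy as np
s=r.sense();print(s)
for n in("scene","top"):
    p,d=cams.capture(n);cv2.imwrite(f"pics/{n}0.png",p);np.save(f"pics/{n}0.npy",d)
    i=cams.camera_info(n);print(n,i['mtx'].tolist(),np.round(i['R'],3).tolist(),i['t'], -i['R'].T@i['t'])
E
```

```text
pics
{'time_s': 0.0, 'joints': array([-5.73751112e+01,  2.20911213e+01,  3.77497057e-01, -2.98758682e-02,
       -6.84128801e+01, -1.48173800e+01]), 'joint_velocities': array([ 0.07632058,  0.02749142,  0.01860895, -0.04844701, -0.01264054,
        0.01398668]), 'effort': array([-7.32791377e-04, -3.90668321e+01,  1.87409377e+01,  4.21995968e+00,
        1.09868310e-02, -1.94239542e-04]), 'tcp_pos': array([ 0.19096781, -0.5944466 ,  0.22143795]), 'ee_rot': array([[-9.52148100e-01, -3.05636032e-01, -7.81986025e-04],
       [-3.05637017e-01,  9.52145743e-01,  2.12091206e-03],
       [ 9.63375183e-05,  2.25842626e-03, -9.99997445e-01]]), 'wrist_force': array([0.76396908, 0.84234553, 0.25376342]), 'moment': array([-0.06181924,  0.03016195,  0.01253176]), 'gripper_force': 0.0, 'gripper_width': 1.0016742880499825}
scene [[449.9198192866195, 0.0, 315.48609363226336], [0.0, 449.9198192866195, 198.14083155387686], [0.0, 0.0, 1.0]] [[-0.454, -0.891, -0.015], [-0.641, 0.338, -0.689], [0.619, -0.303, -0.724]] [0.24350496 0.36240064 1.00944104] [-0.28240351  0.40012212  0.98475919]
top [[453.0766265414869, 0.0, 320.43871485595497], [0.0, 453.0766265414869, 201.15449082047283], [0.0, 0.0, 1.0]] [[0.074, -0.997, -0.003], [-0.976, -0.072, -0.204], [0.203, 0.019, -0.979]] [-0.01882483  0.521243    1.08947429] [ 0.28935031 -0.00143912  1.17272213]
```

View pics/top0.png

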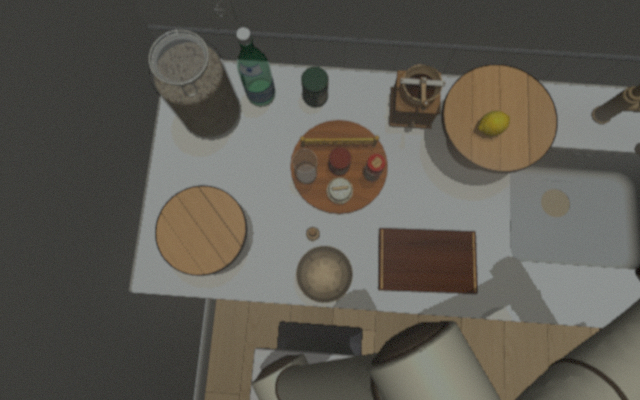

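View pics/scene0.png

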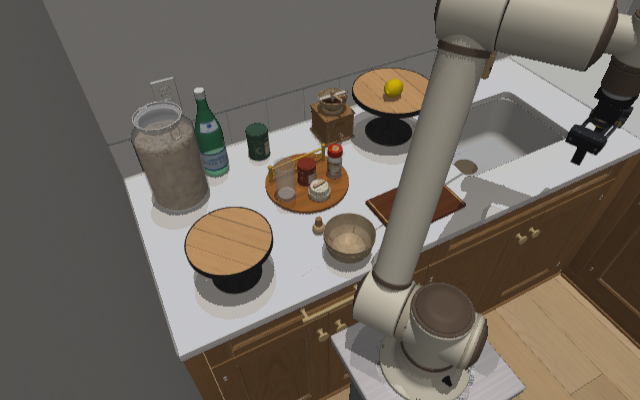

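The top view shows the tray at about (339,167) with the tumbler at its left (305,167), timer in front (340,190), jar at right (376,165) and tin in the middle (340,160). The board is at (427,260), the small stand at (200,230), the stopper at (313,233) and the brass bowl at (325,273). The scene view agrees.

```bash
cat > h.py <<'E'
import cv2,numpy as np
from station import r,cams
def ray(n,uv,z):
    i=cams.camera_info(n);R=i['R'];c=-R.T@i['t']
    uv=np.atleast_2d(np.asarray(uv,float));d=np.c_[uv,np.ones(len(uv))]@np.linalg.inv(i['mtx']).T@R
    return c+d*((z-c[2])/d[:,2])[:,None]
def cnt(m,roi=None):
    m=m.astype(np.uint8)
    if roi: 
        k=np.zeros_like(m);x0,y0,x1,y1=roi;k[y0:y1,x0:x1]=1;m=m&k
    m=cv2.morphologyEx(m,cv2.MORPH_CLOSE,np.ones((3,3)))
    return max(cv2.findContours(m,0,cv2.CHAIN_APPROX_NONE)[0],key=cv2.contourArea)[:,0,:]
def circ(P):
    (c,rad)=cv2.minEnclosingCircle(P[:,:2].astype(np.float32));A=np.c_[2*P[:,:2],np.ones(len(P))]
    s=np.linalg.lstsq(A,(P[:,:2]**2).sum(1),rcond=None)[0]
    return np.round(np.r_[s[:2],np.sqrt(s[2]+s[0]**2+s[1]**2)],4),np.round(np.r_[c,rad],4)
E
python3 - <<'E'
from h import *
p=cv2.imread('pics/top0.png');H=cv2.cvtColor(p,cv2.COLOR_BGR2HSV);h,s,v=[H[...,k].astype(int) for k in range(3)]
wood=(h>3)&(h<22)&(s>90)&(v>60)
hull=lambda c:cv2.convexHull(c)[:,0,:]
c=cnt(wood,(280,110,400,222));print('tray',circ(ray('top',hull(c),.014)))
c=cnt(wood,(148,175,252,282));print('stand',circ(ray('top',hull(c),.141)))
# board
b=cnt((s>70)&(v<120)&((h<20)|(h>170)),(372,220,485,300));q=ray('top',b,.014);print('board',[np.round(x,4) for x in cv2.minAreaRect(q[:,:2].astype(np.float32))[:2]],cv2.minAreaRect(q[:,:2].astype(np.float32))[2])
red=((h<6)|(h>172))&(s>130)
for n,roi,z in(('tin',(322,140,356,180),.086),('jar',(358,145,395,185),.12)):
    c=cnt(red,roi);print(n,circ(ray('top',c,z)),c.min(0),c.max(0))
c=cnt((s<80)&(v>120),(322,175,360,206));print('timer',circ(ray('top',c,.05)),c.min(0),c.max(0))
c=cnt((s>60),(300,222,326,245));print('stop',circ(ray('top',c,.02)),c.min(0),c.max(0))
c=cnt((s>35),(290,240,358,305));print('bowl',circ(ray('top',hull(c),.06)))
crop=np.hstack([cv2.resize(p[110:220,280:400],None,fx=5,fy=5,interpolation=2)]);cv2.imwrite('pics/c1.png',crop)
E
```

```text
tray (array([ 0.6299, -0.0207,  0.1271]), array([ 0.6307, -0.0233,  0.1301]))
stand (array([0.4169, 0.2887, 0.1016]), array([0.4165, 0.2887, 0.1024]))
board [array([ 0.3967, -0.2615]), array([0.1532, 0.245 ])] 2.0470056533813477
tin (array([ 0.63  , -0.0205,  0.0171]), array([ 0.6291, -0.0193,  0.0223])) [333 149] [347 165]
jar (array([ 0.6134, -0.1078,  0.0199]), array([ 0.6134, -0.1075,  0.0213])) [368 154] [384 170]
timer (array([ 0.5598, -0.0271,  0.0259]), array([ 0.5598, -0.0284,  0.0283])) [330 178] [351 198]
stop (array([0.4429, 0.0343, 0.014 ]), array([0.4425, 0.0339, 0.0151])) [307 228] [318 239]
bowl (array([ 0.3402, -0.0024,  0.0675]), array([ 0.3394, -0.0039,  0.0695]))
```

View pics/c1.png

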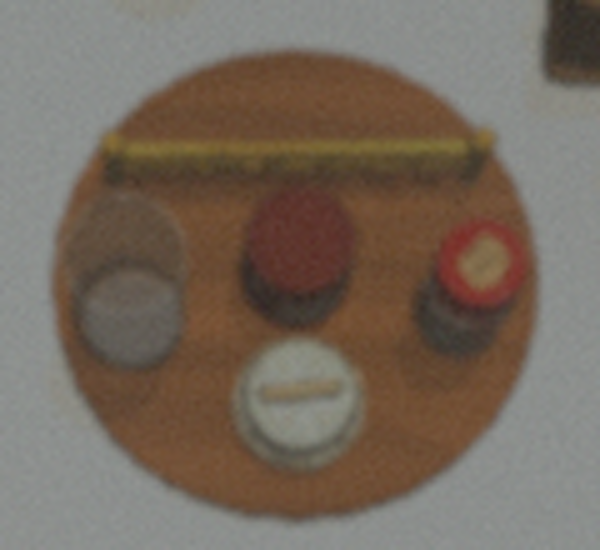

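Crop: tumbler rim at crop (128,240) and foot at (130,318); the rail runs (110,148)-(485,138); the timer's bar is nearly parallel to the rail. Now a check of the tray's yaw and the tumbler.

Run:
```python
from h import *
px=lambda x,y:(280+(x-2)/5,110+(y-2)/5)
a=ray('top',px(110,148),.079)[0];b=ray('top',px(485,138),.079)[0];print('rail',a,b,'yaw',np.degrees(np.arctan2(-(a-b)[0],(a-b)[1])))
print('tumbler rim',ray('top',px(128,240),.141),'foot',ray('top',px(130,318),.015))
c=np.array([.630,-.0212])
for y in(4,5,6):
    t=np.radians(y);R=np.array([[np.cos(t),-np.sin(t)],[np.sin(t),np.cos(t)]])
    print(y,[np.round(c+R@np.array(q),4) for q in((-.072,0),(-.024,.086),(-.024,-.086))])
# scene-view check of timer/jar top/tin top
p=cv2.imread('pics/scene0.png');H=cv2.cvtColor(p,cv2.COLOR_BGR2HSV);h,s,v=[H[...,k].astype(int) for k in range(3)]
c=cnt((s<80)&(v>120),(305,176,332,190));print('timer',ray('scene',[(c.min(0)+c.max(0))/2],.045))
c=cnt(((h<6)|(h>172))&(s>120),(325,140,345,158));print('jar',ray('scene',[(c.min(0)+c.max(0))/2],.11),c.min(0),c.max(0))
```

```text
rail [0.67261093 0.078874   0.079     ] [ 0.69183773 -0.11063968  0.079     ] yaw 5.79302786195265
tumbler rim [[0.60574794 0.0620006  0.141     ]] foot [[0.60161369 0.06520748 0.015     ]]
4 [array([ 0.5582, -0.0262]), array([0.6001, 0.0629]), array([ 0.6121, -0.1087])]
5 [array([ 0.5583, -0.0275]), array([0.5986, 0.0624]), array([ 0.6136, -0.109 ])]
6 [array([ 0.5584, -0.0287]), array([0.5971, 0.0618]), array([ 0.6151, -0.1092])]
timer [[ 0.5684986  -0.02717782  0.045     ]]
jar [[ 0.61566172 -0.10599623  0.11      ]] [328 143] [341 157]
```

Emit:
play_rows(
  commands="0.5 0.6 0.5 0 0 -0.75; 1 1 0.5 0 0 -0.75; 1 1 0 0 0 0; 1 1 0 0 0 0; 1 1 0 0 0 0; 1 1 0 0 0 0; 1 1 0 0 0 0; 1 1 0 0 0 0; 1 1 0 0 0 0; 1 1 0 0 0 0; 1 1 0 0 0 0; 1 1 0 0 0 0; 0.6 1 0 0 0 0; 0.5 1 0 0 0 0; 0.5 1 0 0 0 0; 0.4 1 0 0 0 0; 0 0.6 0 0 0 0; 0 0 0 0 0 0; 0 0 0 0 0 0",
  grip=75,
)

```text
time_s: 2.0
tcp_pos: [0.5959, -0.1089, 0.2521]
ee_rot: [[-0.996, -0.086, -0.001], [-0.086, 0.996, -0.0], [0.001, -0.0, -1.0]]
wrist_force: [-0.9, -0.9, 0.4]
gripper_width: 0.862
gripper_force: 0.0
```

Run:
```python
from h import *
i=cams.camera_info('wrist');p,d=cams.capture('wrist');cv2.imwrite('pics/w1.png',p);np.savez('pics/w1.npz',**i)
print(r.sense()['tcp_pos'],i['mtx'],-i['R'].T@i['t'],i['R'])
```

```text
[ 0.59589344 -0.10938461  0.25228155] [[309.70691629   0.         316.6885983 ]
 [  0.         309.70691629 198.27714369]
 [  0.           0.           1.        ]] [ 0.52754926 -0.11549096  0.41366627] [[-8.66261511e-02  9.96240787e-01 -4.52723248e-04]
 [ 9.63734008e-01  8.39147085e-02  2.53328017e-01]
 [ 2.52413693e-01  2.15085262e-02 -9.67380334e-01]]
```

View pics/w1.png

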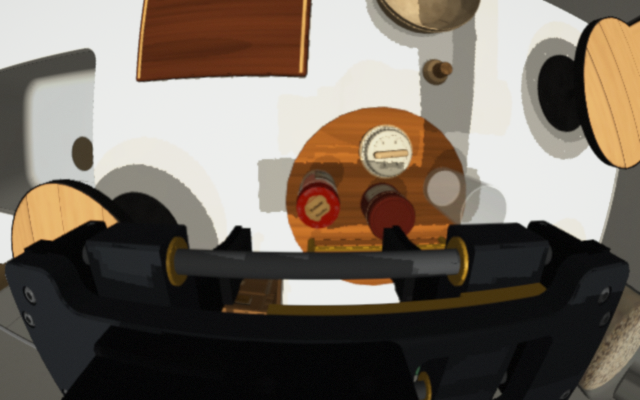

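The wrist view has the jar cap at (319,206), timer (387,151), tin top (390,213), tumbler foot (445,188) and rim (485,203), and the board's rear edge.

```bash
cat >> h.py <<'E'
def wray(i,uv,z):
    R=i['R'];c=-R.T@i['t'];f=i['mtx'][0,0];q=np.atleast_2d(np.asarray(uv,float))-i['mtx'][:2,2]
    a=np.linalg.norm(q,axis=1);th=a/f;d=np.c_[q/a[:,None]*np.sin(th)[:,None],np.cos(th)]@R
    return c+d*((z-c[2])/d[:,2])[:,None]
E
python3 - <<'E'
from h import *
i=np.load('pics/w1.npz');p=cv2.imread('pics/w1.png');H=cv2.cvtColor(p,cv2.COLOR_BGR2HSV);h,s,v=[H[...,k].astype(int) for k in range(3)]
red=((h<6)|(h>172))&(s>150)&(v>100)
c=cnt(red,(298,182,340,230));print('jar cap',circ(wray(i,c,.12)),c.min(0),c.max(0))
print('cap eyeball',wray(i,(319,207),.12))
c=cnt(red,(362,186,415,240));print('tin',circ(wray(i,c,.086)),c.min(0),c.max(0), wray(i,(391,214),.086))
c=cnt((s<90)&(v>130),(355,118,415,182));print('timer',circ(wray(i,c,.014+.03)),c.min(0),c.max(0),wray(i,(387,152),.04))
print('tumb',wray(i,(445,188),.016),wray(i,(485,203),.141))
print('board rear corners',wray(i,[(137,81),(306,75)],.014))
c=cnt((h<25)&(s>90),(270,95,480,240));c=c[c[:,1]<175];print('tray',circ(wray(i,c,.014)))
E
```

```text
jar cap (array([ 0.6131, -0.107 ,  0.0205]), array([ 0.6133, -0.107 ,  0.0214])) [298 187] [339 227]
cap eyeball [[ 0.61284905 -0.10591565  0.12      ]]Traceback (most recent call last):
  File "<stdin>", line 6, in <module>
  File "h.py", line 12, in cnt
    return max(cv2.findContours(m,0,cv2.CHAIN_APPROX_NONE)[0],key=cv2.contourArea)[:,0,:]
           ~~~^^^^^^^^^^^^^^^^^^^^^^^^^^^^^^^^^^^^^^^^^^^^^^^^^^^^^^^^^^^^^^^^^^^^
ValueError: max() iterable argument is empty
```

Run:
```python
from h import *
i=np.load('pics/w1.npz');p=cv2.imread('pics/w1.png');H=cv2.cvtColor(p,cv2.COLOR_BGR2HSV);h,s,v=[H[...,k].astype(int) for k in range(3)]
print('tin', wray(i,(391,214),.086), H[214,391])
print('timer',wray(i,(387,152),.04))
print('tumb',wray(i,(445,188),.016),wray(i,(485,203),.141))
print('board rear corners',wray(i,[(137,81),(306,75)],.014))
c=cnt((h<25)&(s>90),(270,95,480,240));c=c[c[:,1]<175];print('tray',circ(wray(i,c,.014)))
```

```text
tin [[ 0.62407154 -0.02285741  0.086     ]] [  4 203  88]
timer [[ 0.55896028 -0.02616359  0.04      ]]
tumb [[0.60099232 0.07054398 0.016     ]] [[0.58880243 0.06136425 0.141     ]]
board rear corners [[ 0.48151957 -0.37741471  0.014     ]
 [ 0.47178553 -0.13414641  0.014     ]]
tray (array([ 0.617 , -0.0243,  0.1159]), array([ 0.5896, -0.0241,  0.121 ]))
```

Emit:
play_rows(
  commands="0.58 0.05 -0.5 0 0 0; 0 0 -0.9 0 0 0; 0 0 -0.9 0 0 0; 0 0 -0.9 0 0 0; 0 0 -0.9 0 0 0; 0 0 -0.9 0 0 0; 0 0 -0.7 0 0 0; 0 0 -0.5 0 0 0; 0 0 -0.27 0 0 0; 0 0 0 0 0 0; 0 0 0 0 0 0",
)

```text
time_s: 3.15
tcp_pos: [0.6141, -0.1081, 0.0592]
ee_rot: [[-0.996, -0.085, 0.001], [-0.085, 0.996, -0.0], [-0.001, -0.0, -1.0]]
wrist_force: [-0.0, -0.4, -0.0]
gripper_width: 0.864
gripper_force: 0.0
```

Emit:
play_rows(
  commands="0 0 0 0 0 0; 0 0 0 0 0 0; 0 0 0 0 0 0; 0 0 0 0 0 0; 0 0 0 0 0 0; 0 0 0 0 0 0; 0 0 0 0 0 0; 0 0 0 0 0 0",
  grip=30,
)

```text
time_s: 3.95
tcp_pos: [0.6137, -0.1074, 0.0587]
ee_rot: [[-0.996, -0.086, 0.0], [-0.086, 0.996, 0.0], [-0.0, 0.0, -1.0]]
wrist_force: [-0.7, 0.6, 2.5]
gripper_width: 0.502
gripper_force: 30.0
```

Emit:
play_rows(
  commands="0 0 0.3 0 0 0; 0 0 0.7 0 0 0; 0 0 0.8 0 0 0; 0 0 0.8 0 0 0; -0.1 -0.03 0.4 0 0 0; -0.5 -0.17 0 0 0 0; -0.8 -0.25 0 0 0 0; -0.9 -0.3 0 0 0 0; -0.9 -0.3 0 0 0 0; -0.9 -0.3 0 0 0 0; -0.9 -0.3 0 0 0 0; -0.9 -0.3 0 0 0 0; -0.9 -0.3 0 0 0 0; -0.8 -0.25 0 0 0 0; -0.6 -0.2 0 0 0 0; -0.32 -0.15 0 0 0 0; 0 0 0 0 0 0; 0 0 0 0 0 0",
)

```text
time_s: 5.75
tcp_pos: [0.3589, -0.1932, 0.1487]
ee_rot: [[-0.996, -0.086, 0.001], [-0.086, 0.996, -0.0], [-0.001, -0.0, -1.0]]
wrist_force: [0.6, 0.5, -1.1]
gripper_width: 0.502
gripper_force: 30.0
```

Emit:
play_rows(
  commands="0 0 -0.4 0 0 0; 0 0 -0.7 0 0 0; 0 0 -0.7 0 0 0; 0 0 -0.5 0 0 0; 0 0 -0.3 0 0 0; 0 0 -0.2 0 0 0; 0 0 -0.1 0 0 0; 0 0 -0.07 0 0 0; 0 0 0 0 0 0; 0 0 0 0 0 0",
)

```text
time_s: 6.75
tcp_pos: [0.3583, -0.1931, 0.0598]
ee_rot: [[-0.996, -0.086, 0.001], [-0.086, 0.996, -0.0], [-0.001, -0.0, -1.0]]
wrist_force: [0.3, -0.6, -1.7]
gripper_width: 0.503
gripper_force: 30.0
```

Emit:
play_rows(
  commands="0 0 0 0 0 0; 0 0 0 0 0 0; 0 0 0 0 0 0; 0 0 0 0 0 0; 0 0 0 0 0 0; 0 0 0 0 0 0",
  grip=70,
)

```text
time_s: 7.35
tcp_pos: [0.358, -0.193, 0.0594]
ee_rot: [[-0.996, -0.086, 0.0], [-0.086, 0.996, -0.0], [-0.0, -0.0, -1.0]]
wrist_force: [-0.1, -0.4, -0.7]
gripper_width: 0.798
gripper_force: 0.0
```

Emit:
play_rows(
  commands="0 0 0.5 0 0 0; 0 0 1 0 0 0; 0 0 1 0 0 0; 0 0 1 0 0 0; 0 0 1 0 0 0; 0 0 1 0 0 0; 0.3 0.3 1 0 0 0; 0.8 0.8 0.2 0 0 0; 0.9 0.95 0 0 0 0; 0.9 0.95 0 0 0 0; 0.9 0.95 0 0 0 0; 0.9 0.95 0 0 0 0; 0.9 0.95 0 0 0 0; 0.9 0.95 0 0 0 0; 0.8 0.9 0 0 0 0; 0.57 0.6 0 0 0 0; 0.2 0.23 0 0 0 0; 0 0 0 0 0 0; 0 0 0 0 0 0",
  grip=80,
)

```text
time_s: 9.25
tcp_pos: [0.5993, 0.0623, 0.2602]
ee_rot: [[-0.996, -0.085, -0.001], [-0.085, 0.996, -0.0], [0.001, -0.0, -1.0]]
wrist_force: [-0.3, -0.5, 0.9]
gripper_width: 0.922
gripper_force: 0.0
```

Run:
```python
from h import *
i=cams.camera_info('wrist');p,d=cams.capture('wrist');cv2.imwrite('pics/w2.png',p);np.savez('pics/w2.npz',**i)
print(r.sense()['tcp_pos'])
```

```text
[0.59928297 0.06201667 0.26050127]
```

View pics/w2.png

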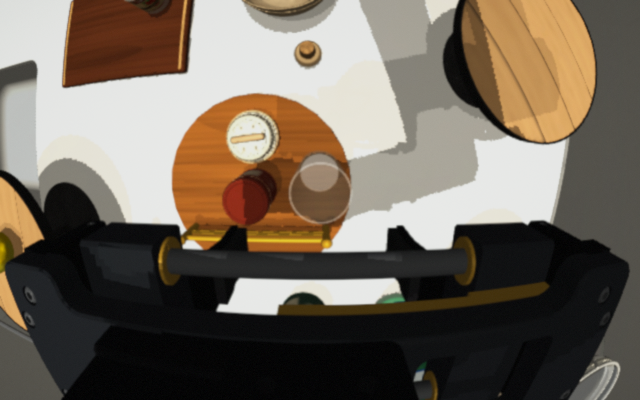

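The tumbler's rim is centred near (320,190) and its foot near (320,172), between the fingers.

Run:
```python
from h import *
i=np.load('pics/w2.npz')
print(wray(i,(320,190),.141),wray(i,(320,172),.017),'tin',wray(i,(249,200),.086),'timer',wray(i,(252,137),.04),'stopper',wray(i,(308,53),.026))
```

```text
[[0.5959802  0.06422806 0.141     ]] [[0.60030796 0.06582887 0.017     ]] tin [[ 0.627164   -0.01370603  0.086     ]] timer [[ 0.5589012 -0.0228934  0.04     ]] stopper [[0.44657721 0.03725196 0.026     ]]
```

Emit:
play_rows(
  commands="0 0 -0.5 0 0 0; 0 0 -0.9 0 0 0; 0 0 -0.9 0 0 0; 0 0 -0.9 0 0 0; 0 0 -0.2 0 0 0; 0 0 0 0 0 0",
)

```text
time_s: 9.9
tcp_pos: [0.5994, 0.062, 0.1582]
ee_rot: [[-0.996, -0.085, -0.001], [-0.085, 0.996, -0.001], [0.001, -0.001, -1.0]]
wrist_force: [0.9, -0.2, -0.2]
gripper_width: 0.914
gripper_force: 0.0
```

Emit:
play_rows(
  commands="0 0.05 -0.5 0 0 0; 0 0 -0.7 0 0 0; 0 0 -0.6 0 0 0; 0 0 -0.4 0 0 0; 0 0 0 0 0 0; 0 0 0 0 0 0",
)

```text
time_s: 10.5
tcp_pos: [0.6009, 0.0644, 0.0937]
ee_rot: [[-0.996, -0.086, 0.002], [-0.086, 0.996, 0.0], [-0.002, 0.0, -1.0]]
wrist_force: [-0.5, -0.3, -0.4]
gripper_width: 0.917
gripper_force: 0.0
```

Emit:
play_rows(
  commands="0 0 0 0 0 0; 0 0 0 0 0 0; 0 0 0 0 0 0; 0 0 0 0 0 0; 0 0 0 0 0 0; 0 0 0 0 0 0; 0 0 0 0 0 0",
  grip=45,
)

```text
time_s: 11.2
tcp_pos: [0.6004, 0.0647, 0.0929]
ee_rot: [[-0.996, -0.086, 0.001], [-0.086, 0.996, 0.0], [-0.001, 0.0, -1.0]]
wrist_force: [0.2, 1.0, 3.0]
gripper_width: 0.666
gripper_force: 30.0
```

Emit:
play_rows(
  commands="0 0 0.3 0 0 0; 0 0 0.7 0 0 0; 0 0 0.9 0 0 0; 0 0 0.9 0 0 0; 0 0 0.9 0 0 0; 0 0 0.6 0 0 0; 0 0 0.2 0 0 0; 0 0 0 0 0 0",
)

```text
time_s: 12.0
tcp_pos: [0.5999, 0.0643, 0.2276]
ee_rot: [[-0.996, -0.085, 0.0], [-0.085, 0.996, 0.0], [-0.0, 0.0, -1.0]]
wrist_force: [0.1, 0.3, -2.6]
gripper_width: 0.674
gripper_force: 30.0
```

Emit:
play_rows(
  commands="-0.2 -0.3 0 0 0 0; -0.4 -0.6 0 0 0 0; -0.6 -0.9 0 0 0 0; -0.6 -1 0 0 0 0; -0.6 -1 0 0 0 0; -0.6 -1 0 0 0 0; -0.6 -1 0 0 0 0; -0.6 -1 0 0 0 0; -0.6 -1 0 0 0 0; -0.6 -1 0 0 0 0; -0.6 -1 0 0 0 0; -0.6 -1 0 0 0 0; -0.6 -0.9 0 0 0 0; -0.5 -0.7 0 0 0 0; -0.4 -0.5 0 0 0 0; -0.38 -0.23 0 0 0 0; -0.2 0 0 0 0 0; 0 0 0 0 0 0; 0 0 0 0 0 0",
)

```text
time_s: 13.9
tcp_pos: [0.3398, -0.329, 0.2273]
ee_rot: [[-0.996, -0.086, 0.0], [-0.086, 0.996, 0.0], [-0.0, 0.0, -1.0]]
wrist_force: [0.1, -0.4, -1.0]
gripper_width: 0.672
gripper_force: 30.0
```

Emit:
play_rows(
  commands="0.3 0 0 0 0 0; 0.37 0 0 0 0 0; 0 0 0 0 0 0; 0 0 0 0 0 0",
)

```text
time_s: 14.3
tcp_pos: [0.3604, -0.3292, 0.227]
ee_rot: [[-0.996, -0.087, -0.001], [-0.087, 0.996, 0.0], [0.001, 0.0, -1.0]]
wrist_force: [0.4, 1.1, -0.9]
gripper_width: 0.672
gripper_force: 30.0
```

Run:
```python
from h import *
p,_=cams.capture('wrist');q,_=cams.capture('scene')
cv2.imwrite('pics/w3.png',np.vstack([p[:250],q[100:300]]))
```

```text
(no output)
```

View pics/w3.png

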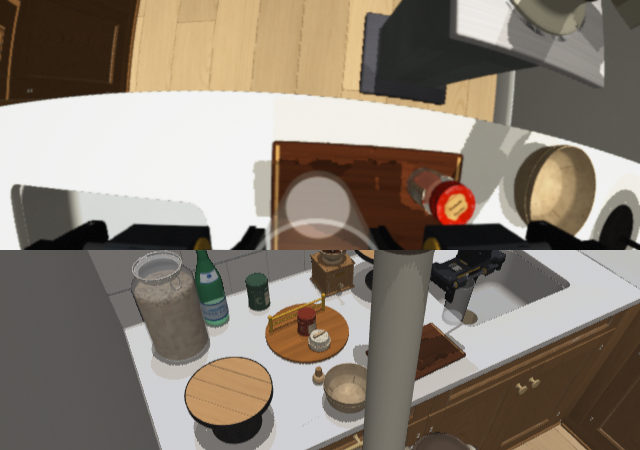

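The foot disc is at (317,207), the tumbler hangs straight, and the jar stands at the board's right (435,195). I lower slowly, watching the force.

Emit:
play_rows(
  commands="0 0 -0.5 0 0 0; 0 0 -0.8 0 0 0; 0 0 -0.8 0 0 0; 0 0 -0.7 0 0 0; 0 0 -0.4 0 0 0; 0 0 -0.2 0 0 0; 0 0 -0.1 0 0 0; 0 0 0 0 0 0",
)

```text
time_s: 15.2
tcp_pos: [0.3599, -0.3297, 0.1226]
ee_rot: [[-0.996, -0.086, 0.0], [-0.086, 0.996, -0.0], [-0.0, -0.0, -1.0]]
wrist_force: [0.2, 0.8, -1.3]
gripper_width: 0.673
gripper_force: 30.0
```

Emit:
play_rows(
  commands="0 0 -0.1 0 0 0; 0 0 -0.1 0 0 0; 0 0 -0.1 0 0 0; 0 0 -0.1 0 0 0; 0 0 0 0 0 0",
)

```text
time_s: 15.7
tcp_pos: [0.3594, -0.3294, 0.1099]
ee_rot: [[-0.996, -0.086, -0.001], [-0.086, 0.996, 0.001], [0.001, 0.001, -1.0]]
wrist_force: [0.4, -0.2, -2.1]
gripper_width: 0.676
gripper_force: 30.0
```

Emit:
play_rows(
  commands="0 0 -0.15 0 0 0; 0 0 -0.1 0 0 0; 0 0 -0.1 0 0 0; 0 0 0 0 0 0",
)

```text
time_s: 16.1
tcp_pos: [0.3594, -0.3293, 0.0993]
ee_rot: [[-0.996, -0.086, -0.001], [-0.086, 0.996, 0.001], [0.001, 0.001, -1.0]]
wrist_force: [0.1, 0.5, -0.9]
gripper_width: 0.674
gripper_force: 30.0
```

Emit:
play_rows(
  commands="0 0 -0.06 0 0 0; 0 0 -0.06 0 0 0; 0 0 -0.05 0 0 0; 0 0 0 0 0 0; 0 0 0 0 0 0",
)

```text
time_s: 16.6
tcp_pos: [0.3598, -0.3296, 0.0947]
ee_rot: [[-0.996, -0.086, 0.0], [-0.086, 0.996, -0.0], [-0.0, -0.0, -1.0]]
wrist_force: [0.3, 0.1, -1.4]
gripper_width: 0.67
gripper_force: 30.0
```

Emit:
play_rows(
  commands="0 0 -0.06 0 0 0; 0 0 0 0 0 0; 0 0 0 0 0 0",
)

```text
time_s: 16.9
tcp_pos: [0.3597, -0.3295, 0.0929]
ee_rot: [[-0.996, -0.086, -0.0], [-0.086, 0.996, 0.0], [0.0, 0.0, -1.0]]
wrist_force: [0.7, 0.6, -2.2]
gripper_width: 0.672
gripper_force: 30.0
```

Emit:
play_rows(
  commands="0 0 0 0 0 0; 0 0 0 0 0 0; 0 0 0 0 0 0; 0 0 0 0 0 0; 0 0 0 0 0 0; 0 0 0 0 0 0",
  grip=80,
)

```text
time_s: 17.5
tcp_pos: [0.3598, -0.3296, 0.093]
ee_rot: [[-0.996, -0.086, 0.0], [-0.086, 0.996, -0.0], [-0.0, -0.0, -1.0]]
wrist_force: [0.1, -0.6, 0.2]
gripper_width: 0.914
gripper_force: 0.0
```

Emit:
play_rows(
  commands="0 0 0.5 0 0 0; 0 0 0.9 0 0 0; 0 0 1 0 0 0; 0 0 1 0 0 0; 0 0 0.6 0 0 0; 0.3 0.4 0.1 0 0 0; 0.6 0.9 0 0 0 0; 0.65 1 0 0 0 0; 0.65 1 0 0 0 0; 0.65 1 0 0 0 0; 0.65 1 0 0 0 0; 0.65 1 0 0 0 0; 0.65 1 0 0 0 0; 0.65 1 0 0 0 0; 0.65 0.9 0 0 0 0; 0.4 0.6 0 0 0 0; 0.14 0.28 0 0 0 0; 0 0 0 0 0 0; 0 0 0 0 0 0",
  grip=86,
)

```text
time_s: 19.4
tcp_pos: [0.5582, -0.0278, 0.2158]
ee_rot: [[-0.996, -0.085, -0.001], [-0.085, 0.996, -0.0], [0.001, -0.0, -1.0]]
wrist_force: [0.1, 1.1, 0.6]
gripper_width: 0.988
gripper_force: 0.0
```

Run:
```python
from h import *
i=cams.camera_info('wrist');p,d=cams.capture('wrist');q,_=cams.capture('top');cv2.imwrite('pics/w4.png',np.vstack([p[:260],q[110:310]]));np.savez('pics/w4.npz',**i)
print(r.sense()['tcp_pos'])
```

```text
[ 0.55826186 -0.02818252  0.21610126]
```

View pics/w4.png

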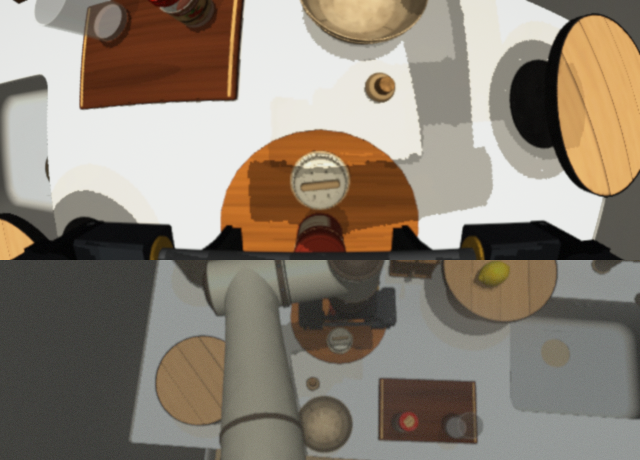

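The timer is at (321,181), nothing else is disturbed; in the top view jar (408,422) and tumbler (458,426) stand on the board.

Run:
```python
from h import *
i=np.load('pics/w4.npz')
print(wray(i,(320.5,180),.04),'board rear',wray(i,[(81,109),(237,99)],.014))
```

```text
[[ 0.55661947 -0.02459809  0.04      ]] board rear [[ 0.48143569 -0.37522144  0.014     ]
 [ 0.4719327  -0.13056324  0.014     ]]
```

Emit:
play_rows(
  commands="0 0 -0.5 0 0 0; 0 0 -0.9 0 0 0; 0 0 -0.9 0 0 0; 0 0 -0.8 0 0 0; 0 0 -0.4 0 0 0; 0 0 -0.2 0 0 0; 0 0 0 0 0 0",
)

```text
time_s: 20.2
tcp_pos: [0.5589, -0.0275, 0.105]
ee_rot: [[-0.996, -0.085, -0.0], [-0.085, 0.996, -0.0], [0.0, -0.0, -1.0]]
wrist_force: [-0.2, -1.2, 0.7]
gripper_width: 0.99
gripper_force: 0.0
```

Emit:
play_rows(
  commands="0 0.05 -0.5 0 0 0; 0 0 -0.7 0 0 0; 0 0 -0.6 0 0 0; 0 0 -0.35 0 0 0; 0 0 -0.15 0 0 0; 0 0 0 0 0 0; 0 0 0 0 0 0",
)

```text
time_s: 20.9
tcp_pos: [0.5598, -0.0255, 0.0369]
ee_rot: [[-0.996, -0.086, 0.002], [-0.086, 0.996, 0.0], [-0.002, 0.0, -1.0]]
wrist_force: [-0.3, -0.7, -0.0]
gripper_width: 0.989
gripper_force: 0.0
```

Emit:
play_rows(
  commands="0 0 0 0 0 0; 0 0 0 0 0 0; 0 0 0 0 0 0; 0 0 0 0 0 0; 0 0 0 0 0 0; 0 0 0 0 0 0; 0 0 0 0 0 0",
  grip=50,
)

```text
time_s: 21.6
tcp_pos: [0.559, -0.0255, 0.036]
ee_rot: [[-0.996, -0.086, 0.0], [-0.086, 0.996, 0.0], [-0.0, 0.0, -1.0]]
wrist_force: [0.5, -0.0, -0.1]
gripper_width: 0.667
gripper_force: 29.5
```

Emit:
play_rows(
  commands="0 0 0.2 0 0 0; 0 0 0.5 0 0 0; 0 0 0.8 0 0 0; 0 0 0.5 0 0 0; 0 0 0 0 0 0; 0 0 0 0 0 0",
)

```text
time_s: 22.2
tcp_pos: [0.5583, -0.0257, 0.0956]
ee_rot: [[-0.996, -0.085, -0.001], [-0.085, 0.996, 0.0], [0.001, 0.0, -1.0]]
wrist_force: [-0.0, -0.1, -2.1]
gripper_width: 0.67
gripper_force: 29.2
```

Run:
```python
from h import *
p,_=cams.capture('wrist');q,_=cams.capture('scene')
cv2.imwrite('pics/w5.png',np.vstack([p[:280],cv2.resize(q[120:230,200:400],None,fx=2.9,fy=2.9)[:, :580].copy() if 0 else cv2.copyMakeBorder(cv2.resize(q[130:230,240:400],None,fx=3,fy=3),0,0,0,160,0)]))
```

```text
(no output)
```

View pics/w5.png

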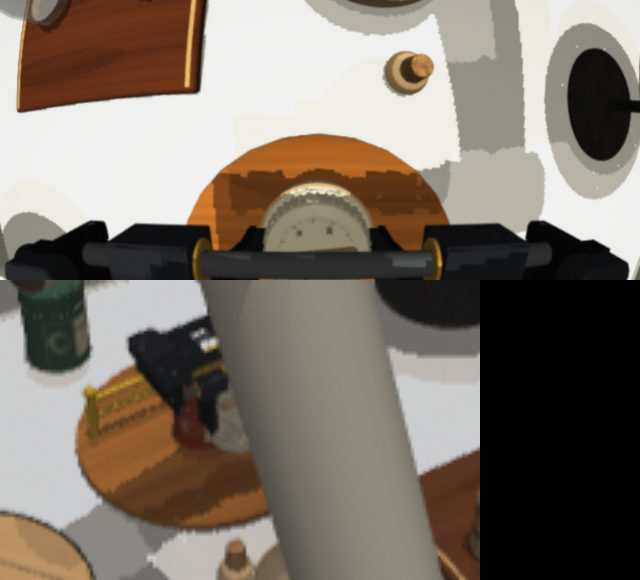

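The timer hangs level between the pads, centred.

Emit:
play_rows(
  commands="-0.1 -0.2 0.2 0 0 0; -0.3 -0.5 0.1 0 0 0; -0.4 -0.8 0 0 0 0; -0.4 -0.8 0 0 0 0; -0.4 -0.8 0 0 0 0; -0.4 -0.8 0 0 0 0; -0.4 -0.8 0 0 0 0; -0.4 -0.8 0 0 0 0; -0.4 -0.8 0 0 0 0; -0.3 -0.7 0 0 0 0; -0.2 -0.5 0 0 0 0; -0.1 -0.1 0 0 0 0; 0 0 0 0 0 0; 0 0 0 0 0 0",
)

```text
time_s: 23.7
tcp_pos: [0.4447, -0.2535, 0.105]
ee_rot: [[-0.996, -0.086, 0.0], [-0.086, 0.996, 0.0], [-0.0, 0.0, -1.0]]
wrist_force: [0.6, 0.2, -1.9]
gripper_width: 0.666
gripper_force: 29.2
```

Emit:
play_rows(
  commands="0 -0.2 -0.4 0 0 0; 0 0 -0.6 0 0 0; 0 0 -0.6 0 0 0; 0 0 -0.35 0 0 0; 0 0 -0.2 0 0 0; 0 0 -0.1 0 0 0; 0 0 -0.04 0 0 0; 0 0 0 0 0 0; 0 0 0 0 0 0",
)

```text
time_s: 24.6
tcp_pos: [0.4454, -0.2598, 0.0368]
ee_rot: [[-0.996, -0.086, 0.001], [-0.086, 0.996, -0.0], [-0.001, -0.0, -1.0]]
wrist_force: [0.8, -0.2, -1.7]
gripper_width: 0.671
gripper_force: 29.2
```

Emit:
play_rows(
  commands="0 0 0 0 0 0; 0 0 0 0 0 0; 0 0 0 0 0 0; 0 0 0 0 0 0; 0 0 0 0 0 0; 0 0 0 0 0 0",
  grip=86,
)

```text
time_s: 25.2
tcp_pos: [0.445, -0.2596, 0.0363]
ee_rot: [[-0.996, -0.086, 0.0], [-0.086, 0.996, -0.0], [-0.0, -0.0, -1.0]]
wrist_force: [-0.1, -0.3, -0.7]
gripper_width: 0.98
gripper_force: 0.0
```

Emit:
play_rows(
  commands="0 0 0.5 0 0 0; 0 0 1 0 0 0; 0 0 1 0 0 0; 0 0 1 0 0 0; 0.3 0.4 1 0 0 0; 0.6 0.8 0.5 0 0 0; 0.75 1 0 0 0 0; 0.75 1 0 0 0 0; 0.75 1 0 0 0 0; 0.75 1 0 0 0 0; 0.75 1 0 0 0 0; 0.75 0.9 0 0 0 0; 0.5 0.6 0 0 0 0; 0.23 0.25 0 0 0 0; 0 0 0 0 0 0; 0 0 0 0 0 0",
)

```text
time_s: 26.8
tcp_pos: [0.6281, -0.0218, 0.186]
ee_rot: [[-0.996, -0.085, -0.001], [-0.085, 0.996, -0.0], [0.001, -0.0, -1.0]]
wrist_force: [-0.2, 0.5, 0.2]
gripper_width: 0.988
gripper_force: 0.0
```

Run:
```python
from h import *
p,_=cams.capture('scene');q,_=cams.capture('top');i=cams.camera_info('wrist');w,_=cams.capture('wrist')
cv2.imwrite('pics/s6.png',np.vstack([w[100:300],q[200:310],p[100:280]]));np.savez('pics/w6.npz',**i)
print(r.sense()['tcp_pos'])
```

```text
[ 0.6281494  -0.02218765  0.18650752]
```

View pics/s6.png

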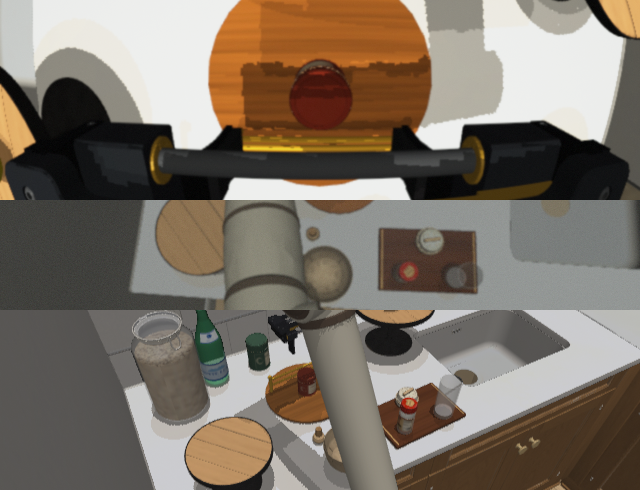

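All three stand upright on the board; the tin's lid is at wrist pixel (321,198), between the fingers.

Run:
```python
from h import *
i=np.load('pics/w6.npz');print(wray(i,(321,198),.086))
```

```text
[[ 0.62748966 -0.0192821   0.086     ]]
```

Emit:
play_rows(
  commands="0 0 -0.5 0 0 0; 0 0 -0.9 0 0 0; 0 0 -0.9 0 0 0; 0 0 -0.9 0 0 0; 0 0 -0.8 0 0 0; 0 0 -0.5 0 0 0; 0 0 -0.3 0 0 0; 0 0 -0.2 0 0 0; 0 0 0 0 0 0; 0 0 0 0 0 0",
  grip=78,
)

```text
time_s: 27.95
tcp_pos: [0.6294, -0.0212, 0.0371]
ee_rot: [[-0.996, -0.086, 0.002], [-0.086, 0.996, 0.0], [-0.002, -0.0, -1.0]]
wrist_force: [0.1, 0.1, -0.3]
gripper_width: 0.896
gripper_force: 0.0
```

Emit:
play_rows(
  commands="0 0 0 0 0 0; 0 0 0 0 0 0; 0 0 0 0 0 0; 0 0 0 0 0 0; 0 0 0 0 0 0; 0 0 0 0 0 0; 0 0 0 0 0 0",
  grip=45,
)

```text
time_s: 28.65
tcp_pos: [0.6291, -0.0209, 0.0367]
ee_rot: [[-0.996, -0.086, 0.001], [-0.086, 0.996, 0.0], [-0.001, 0.0, -1.0]]
wrist_force: [-0.9, 1.5, 3.7]
gripper_width: 0.641
gripper_force: 30.0
```

Emit:
play_rows(
  commands="0 0 0.3 0 0 0; 0 0 0.7 0 0 0; 0 0 0.9 0 0 0; 0 0 0.9 0 0 0; 0 0 0.9 0 0 0; 0 0 0.9 0 0 0; 0 0 0.9 0 0 0; 0 0 0.6 0 0 0; 0 0 0.1 0 0 0; 0 0 0 0 0 0",
)

```text
time_s: 29.65
tcp_pos: [0.6286, -0.0212, 0.2222]
ee_rot: [[-0.996, -0.085, 0.0], [-0.085, 0.996, 0.0], [-0.0, 0.0, -1.0]]
wrist_force: [0.7, 0.2, -0.5]
gripper_width: 0.636
gripper_force: 30.0
```

Emit:
play_rows(
  commands="-0.2 0.3 0 0 0 0; -0.4 0.6 0 0 0 0; -0.6 0.9 0 0 0 0; -0.6 0.9 0 0 0 0; -0.6 0.9 0 0 0 0; -0.6 0.9 0 0 0 0; -0.6 0.9 0 0 0 0; -0.6 0.9 0 0 0 0; -0.6 0.9 0 0 0 0; -0.6 0.9 0 0 0 0; -0.6 0.8 0 0 0 0; -0.5 0.6 0 0 0 0; -0.3 0.5 0 0 0 0; -0.2 0.2 0 0 0 0; 0 0 0 0 0 0; 0 0 0 0 0 0",
)

```text
time_s: 31.25
tcp_pos: [0.4186, 0.2844, 0.2217]
ee_rot: [[-0.996, -0.086, -0.001], [-0.086, 0.996, -0.001], [0.001, -0.001, -1.0]]
wrist_force: [-0.1, -0.9, -0.7]
gripper_width: 0.639
gripper_force: 30.0
```

Run:
```python
from h import *
i=cams.camera_info('wrist');w,_=cams.capture('wrist')
q,_=cams.capture('top')
print(r.sense()['tcp_pos'],r.sense()['gripper_width'])
cv2.imwrite('pics/w7.png',np.vstack([w[:300],q[150:300]]));np.savez('pics/w7.npz',**i)
```

```text
[0.41906068 0.2841833  0.22197658] 0.641917892016984
```

View pics/w7.png

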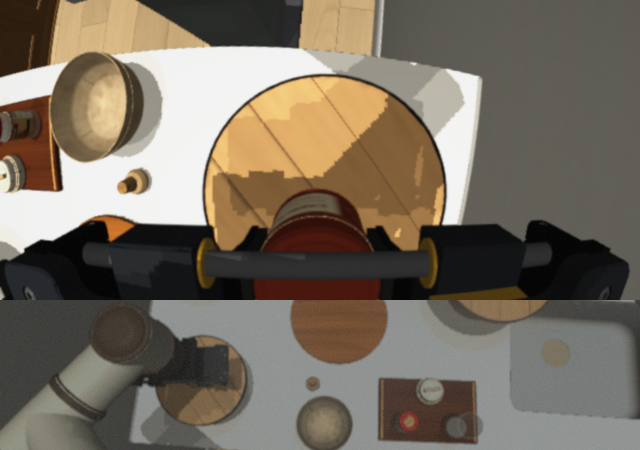

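The plate's rim runs (205,200)-(325,75)-(445,195) in the wrist view, with the tin held over its middle. I fit its circle.

Run:
```python
from h import *
i=np.load('pics/w7.npz');p=cv2.imread('pics/w7.png')[:300];H=cv2.cvtColor(p,cv2.COLOR_BGR2HSV);h,s,v=[H[...,k].astype(int) for k in range(3)]
m=(h>5)&(h<28)&(s>60)&(v>90)
c=cnt(m,(195,65,455,215));c=cv2.convexHull(c)[:,0];c=c[c[:,1]<205]
for z in(.141,.139):print(z,circ(wray(i,c,z)))
print(c.min(0),c.max(0),len(c))
```

```text
0.141 (array([0.4172, 0.2899, 0.1018]), array([0.4135, 0.2899, 0.1021]))
0.139 (array([0.4177, 0.29  , 0.1026]), array([0.414 , 0.29  , 0.1029]))
[204  76] [444 204] 45
```

Emit:
play_rows(
  commands="-0.03 0.17 -0.3 0 0 0; 0 0 -0.5 0 0 0; 0 0 -0.5 0 0 0; 0 0 -0.3 0 0 0; 0 0 -0.15 0 0 0; 0 0 -0.1 0 0 0; 0 0 -0.06 0 0 0; 0 0 0 0 0 0; 0 0 0 0 0 0",
)

```text
time_s: 32.25
tcp_pos: [0.4182, 0.2902, 0.1654]
ee_rot: [[-0.996, -0.086, 0.001], [-0.086, 0.996, 0.001], [-0.001, 0.001, -1.0]]
wrist_force: [0.0, -0.5, -1.3]
gripper_width: 0.634
gripper_force: 30.0
```

Emit:
play_rows(
  commands="0 0 0 0 0 0; 0 0 0 0 0 0; 0 0 0 0 0 0; 0 0 0 0 0 0; 0 0 0 0 0 0; 0 0 0 0 0 0",
  grip=80,
)

```text
time_s: 32.85
tcp_pos: [0.418, 0.29, 0.165]
ee_rot: [[-0.996, -0.086, 0.0], [-0.086, 0.996, 0.0], [-0.0, 0.0, -1.0]]
wrist_force: [-0.0, -0.3, 1.0]
gripper_width: 0.915
gripper_force: 0.0
```

Emit:
play_rows(
  commands="0 0 0.4 0 0 0; 0 0 0.8 0 0 0; 0 0 1 0 0 0; 0 0 0.8 0 0 0; 0 0 0 0 0 0; 0 0 0 0 0 0",
)

```text
time_s: 33.45
tcp_pos: [0.4179, 0.2901, 0.2559]
ee_rot: [[-0.996, -0.086, 0.001], [-0.086, 0.996, 0.002], [-0.001, 0.002, -1.0]]
wrist_force: [-0.6, 0.0, -0.5]
gripper_width: 0.921
gripper_force: 0.0
```

Emit:
play_rows(
  commands="0 -0.4 0 0 0 0; 0.1 -0.8 0 0 0 0; 0.1 -1 0 0 0 0; 0.1 -1 0 0 0 0; 0.1 -1 0 0 0 0; 0.1 -1 0 0 0 0; 0.1 -1 0 0 0 0; 0.1 -1 0 0 0 0; 0.1 -1 0 0 0 0; 0.1 -1 0 0 0 0; 0 -1 0 0 0 0; 0 -1 0 0 0 0; 0 -1 0 0 0 0; 0 -1 0 0 0 0; 0 -1 0 0 0 0; 0 -1 0 0 0 0; 0 -1 0 0 0 0; 0 -1 0 0 0 0; 0 -0.7 0 0 0 0; 0 -0.42 0 0 0 0",
  grip=86,
)

```text
time_s: 35.45
tcp_pos: [0.4436, -0.2611, 0.2537]
ee_rot: [[-0.996, -0.084, -0.003], [-0.084, 0.996, 0.001], [0.003, 0.001, -1.0]]
wrist_force: [0.4, -0.1, -0.2]
gripper_width: 0.989
gripper_force: 0.0
```

Run:
```python
from h import *
i=cams.camera_info('wrist');w,_=cams.capture('wrist')
q,_=cams.capture('top')
print(r.sense()['tcp_pos'])
cv2.imwrite('pics/q8.png',q);cv2.imwrite('pics/w8.png',np.vstack([w[:300],q[150:300]]));np.savez('pics/w8.npz',**i)
H=cv2.cvtColor(q,cv2.COLOR_BGR2HSV);h,s,v=[H[...,k].astype(int) for k in range(3)]
c=cnt(((h<7)|(h>172))&(s>130),(165,190,240,270));print('tin',circ(ray('top',c,.213)),c.min(0),c.max(0))
```

```text
[ 0.44401852 -0.26070129  0.25396178]
tin (array([0.4192, 0.2869, 0.0212]), array([0.4192, 0.2864, 0.0249])) [181 213] [204 234]
```

View pics/w8.png

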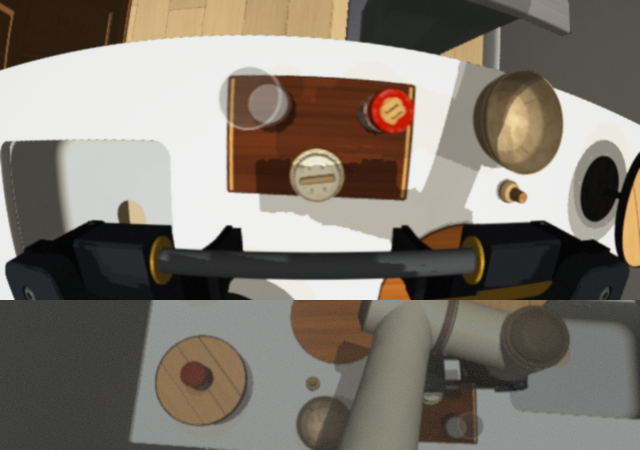

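The tin stands mid-plate ((196,225) in the full top view, within 4 mm); the timer is centred between the fingers at (317,176).

Emit:
play_rows(
  commands="0.04 0.04 -0.5 0 0 0; 0 0 -0.9 0 0 0; 0 0 -0.9 0 0 0; 0 0 -0.9 0 0 0; 0 0 -0.9 0 0 0; 0 0 -0.9 0 0 0; 0 0 -0.8 0 0 0; 0 0 -0.6 0 0 0; 0 0 -0.4 0 0 0; 0 0 -0.25 0 0 0; 0 0 -0.2 0 0 0; 0 0 0 0 0 0; 0 0 0 0 0 0",
)

```text
time_s: 36.85
tcp_pos: [0.4466, -0.2585, 0.038]
ee_rot: [[-0.996, -0.086, 0.001], [-0.086, 0.996, -0.0], [-0.001, -0.0, -1.0]]
wrist_force: [-0.0, -0.9, 0.9]
gripper_width: 0.985
gripper_force: 0.0
```

Emit:
play_rows(
  commands="0 0 0 0 0 0; 0 0 0 0 0 0; 0 0 0 0 0 0; 0 0 0 0 0 0; 0 0 0 0 0 0; 0 0 0 0 0 0; 0 0 0 0 0 0",
  grip=50,
)

```text
time_s: 37.55
tcp_pos: [0.4463, -0.2585, 0.0376]
ee_rot: [[-0.996, -0.086, 0.0], [-0.086, 0.996, -0.0], [-0.0, -0.0, -1.0]]
wrist_force: [1.0, -0.5, 0.5]
gripper_width: 0.668
gripper_force: 29.5
```

Emit:
play_rows(
  commands="0 0 0.2 0 0 0; 0 0 0.5 0 0 0; 0 0 0.8 0 0 0; 0 0 0.8 0 0 0; 0 0 0.2 0 0 0; 0 0 0 0 0 0; 0 0 0 0 0 0",
)

```text
time_s: 38.25
tcp_pos: [0.4451, -0.258, 0.1113]
ee_rot: [[-0.996, -0.085, -0.002], [-0.085, 0.996, 0.001], [0.002, 0.001, -1.0]]
wrist_force: [-0.1, -0.2, -2.0]
gripper_width: 0.664
gripper_force: 29.2
```

Emit:
play_rows(
  commands="0.1 0.2 0 0 0 0; 0.3 0.5 0 0 0 0; 0.4 0.8 0 0 0 0; 0.4 0.8 0 0 0 0; 0.4 0.8 0 0 0 0; 0.4 0.8 0 0 0 0; 0.4 0.8 0 0 0 0; 0.4 0.8 0 0 0 0; 0.4 0.8 0 0 0 0; 0.3 0.7 0 0 0 0; 0.2 0.5 0 0 0 0; 0.1 0.25 0 0 0 0; 0 0 0 0 0 0; 0 0 0 0 0 0",
)

```text
time_s: 39.65
tcp_pos: [0.5595, -0.0264, 0.1121]
ee_rot: [[-0.996, -0.085, -0.001], [-0.085, 0.996, -0.0], [0.001, -0.0, -1.0]]
wrist_force: [-0.4, -0.7, -1.8]
gripper_width: 0.664
gripper_force: 29.2
```

Emit:
play_rows(
  commands="0 0.02 -0.4 0 0 0; 0 0 -0.6 0 0 0; 0 0 -0.6 0 0 0; 0 0 -0.4 0 0 0; 0 0 -0.2 0 0 0; 0 0 -0.15 0 0 0; 0 0 -0.08 0 0 0; 0 0 0 0 0 0; 0 0 0 0 0 0",
)

```text
time_s: 40.55
tcp_pos: [0.5606, -0.0253, 0.0401]
ee_rot: [[-0.996, -0.086, 0.001], [-0.086, 0.996, 0.0], [-0.001, 0.0, -1.0]]
wrist_force: [0.7, 0.2, -2.0]
gripper_width: 0.656
gripper_force: 29.2
```

Emit:
play_rows(
  commands="0 0 -0.05 0 0 0; 0 0 -0.03 0 0 0; 0 0 0 0 0 0",
)

```text
time_s: 40.85
tcp_pos: [0.5604, -0.0252, 0.0376]
ee_rot: [[-0.996, -0.086, 0.001], [-0.086, 0.996, 0.0], [-0.001, 0.0, -1.0]]
wrist_force: [-0.1, 0.1, 0.3]
gripper_width: 0.664
gripper_force: 29.4
```

Emit:
play_rows(
  commands="0 0 0 0 0 0; 0 0 0 0 0 0; 0 0 0 0 0 0; 0 0 0 0 0 0; 0 0 0 0 0 0; 0 0 0 0 0 0",
  grip=86,
)

```text
time_s: 41.45
tcp_pos: [0.5602, -0.0254, 0.0371]
ee_rot: [[-0.996, -0.086, -0.0], [-0.086, 0.996, -0.0], [0.0, -0.0, -1.0]]
wrist_force: [-0.5, -0.8, -0.0]
gripper_width: 0.981
gripper_force: 0.0
```

Emit:
play_rows(
  commands="0 0 0.5 0 0 0; 0 0 1 0 0 0; 0 0 1 0 0 0; 0 0 1 0 0 0; 0 0 1 0 0 0; 0 0 1 0 0 0; 0 0 0.8 0 0 0; 0 0 0.4 0 0 0; 0 0 0 0 0 0",
  grip=80,
)

```text
time_s: 42.35
tcp_pos: [0.5609, -0.0252, 0.2397]
ee_rot: [[-0.996, -0.086, 0.003], [-0.086, 0.996, 0.001], [-0.004, 0.0, -1.0]]
wrist_force: [-0.4, 0.8, -0.7]
gripper_width: 0.92
gripper_force: 0.0
```

Emit:
play_rows(
  commands="-0.2 -0.3 0 0 0 0; -0.5 -0.7 0 0 0 0; -0.6 -1 0 0 0 0; -0.6 -1 0 0 0 0; -0.6 -1 0 0 0 0; -0.6 -1 0 0 0 0; -0.6 -1 0 0 0 0; -0.6 -1 0 0 0 0; -0.6 -1 0 0 0 0; -0.6 -0.9 0 0 0 0; -0.6 -0.7 0 0 0 0; -0.4 -0.4 0 0 0 0; -0.18 -0.15 0 0 0 0; 0 0 0 0 0 0; 0 0 0 0 0 0",
)

```text
time_s: 43.85
tcp_pos: [0.3596, -0.3295, 0.2375]
ee_rot: [[-0.996, -0.086, -0.001], [-0.086, 0.996, 0.001], [0.001, 0.001, -1.0]]
wrist_force: [-0.7, 0.7, 0.3]
gripper_width: 0.917
gripper_force: 0.0
```

Down to z .093 (4.82 units), close, and lift 135 mm.

Emit:
play_rows(
  commands="0 0 -0.5 0 0 0; 0 0 -0.9 0 0 0; 0 0 -0.9 0 0 0; 0 0 -0.8 0 0 0; 0 0 -0.8 0 0 0; 0 0 -0.5 0 0 0; 0 0 -0.3 0 0 0; 0 0 -0.12 0 0 0; 0 0 0 0 0 0; 0 0 0 0 0 0",
)

```text
time_s: 44.85
tcp_pos: [0.3605, -0.33, 0.0943]
ee_rot: [[-0.996, -0.086, 0.001], [-0.086, 0.996, -0.001], [-0.001, -0.001, -1.0]]
wrist_force: [-0.5, 0.2, 0.4]
gripper_width: 0.922
gripper_force: 0.0
```

Emit:
play_rows(
  commands="0 0 0 0 0 0; 0 0 0 0 0 0; 0 0 0 0 0 0; 0 0 0 0 0 0; 0 0 0 0 0 0; 0 0 0 0 0 0; 0 0 0 0 0 0",
  grip=45,
)

```text
time_s: 45.55
tcp_pos: [0.3598, -0.3298, 0.0938]
ee_rot: [[-0.996, -0.086, 0.0], [-0.086, 0.996, -0.0], [-0.0, -0.0, -1.0]]
wrist_force: [0.1, 1.2, 4.2]
gripper_width: 0.671
gripper_force: 30.0
```

Emit:
play_rows(
  commands="0 0 0.3 0 0 0; 0 0 0.7 0 0 0; 0 0 0.9 0 0 0; 0 0 0.9 0 0 0; 0 0 0.9 0 0 0; 0 0 0.6 0 0 0; 0 0 0.2 0 0 0; 0 0 0 0 0 0",
)

```text
time_s: 46.35
tcp_pos: [0.3598, -0.3298, 0.2289]
ee_rot: [[-0.996, -0.085, 0.001], [-0.085, 0.996, -0.0], [-0.001, -0.0, -1.0]]
wrist_force: [0.1, 0.0, -2.9]
gripper_width: 0.672
gripper_force: 30.0
```

Emit:
play_rows(
  commands="0.3 0.4 0 0 0 0; 0.5 0.8 0 0 0 0; 0.6 1 0 0 0 0; 0.6 1 0 0 0 0; 0.6 1 0 0 0 0; 0.6 1 0 0 0 0; 0.6 1 0 0 0 0; 0.6 1 0 0 0 0; 0.6 1 0 0 0 0; 0.6 1 0 0 0 0; 0.6 1 0 0 0 0; 0.6 1 0 0 0 0; 0.6 1 0 0 0 0; 0.4 0.6 0 0 0 0; 0.2 0.35 0 0 0 0; 0 0 0 0 0 0; 0 0 0 0 0 0",
)

```text
time_s: 48.05
tcp_pos: [0.5989, 0.064, 0.2276]
ee_rot: [[-0.996, -0.085, -0.002], [-0.085, 0.996, -0.001], [0.002, -0.001, -1.0]]
wrist_force: [-0.0, -0.4, -2.1]
gripper_width: 0.667
gripper_force: 30.0
```

Emit:
play_rows(
  commands="0 0 -0.4 0 0 0; 0 0 -0.8 0 0 0; 0 0 -0.8 0 0 0; 0 0 -0.8 0 0 0; 0 0 -0.7 0 0 0; 0 0 -0.4 0 0 0; 0 0 -0.3 0 0 0; 0 0 -0.1 0 0 0; 0 0 0 0 0 0; 0 0 0 0 0 0",
)

```text
time_s: 49.05
tcp_pos: [0.6004, 0.0648, 0.1005]
ee_rot: [[-0.996, -0.086, 0.002], [-0.086, 0.996, 0.0], [-0.002, 0.0, -1.0]]
wrist_force: [0.6, -0.3, -1.8]
gripper_width: 0.673
gripper_force: 30.0
```

Emit:
play_rows(
  commands="0 0 -0.1 0 0 0; 0 0 -0.07 0 0 0; 0 0 -0.05 0 0 0; 0 0 0 0 0 0; 0 0 0 0 0 0",
)

```text
time_s: 49.55
tcp_pos: [0.6002, 0.0648, 0.0939]
ee_rot: [[-0.996, -0.086, 0.001], [-0.086, 0.996, 0.0], [-0.001, 0.0, -1.0]]
wrist_force: [-1.2, 0.4, 3.4]
gripper_width: 0.674
gripper_force: 30.0
```

Emit:
play_rows(
  commands="0 0 0 0 0 0; 0 0 0 0 0 0; 0 0 0 0 0 0; 0 0 0 0 0 0; 0 0 0 0 0 0; 0 0 0 0 0 0",
  grip=80,
)

```text
time_s: 50.15
tcp_pos: [0.5997, 0.0646, 0.0928]
ee_rot: [[-0.996, -0.086, -0.0], [-0.086, 0.996, -0.0], [0.0, -0.0, -1.0]]
wrist_force: [-0.1, 0.4, -0.8]
gripper_width: 0.916
gripper_force: 0.0
```

Emit:
play_rows(
  commands="0 0 0.5 0 0 0; 0 0 0.9 0 0 0; 0 0 1 0 0 0; 0 0 1 0 0 0; 0 0 1 0 0 0; 0 0 0.4 0 0 0; 0 0 0 0 0 0",
)

```text
time_s: 50.85
tcp_pos: [0.6005, 0.0649, 0.2387]
ee_rot: [[-0.996, -0.086, 0.004], [-0.086, 0.996, 0.001], [-0.004, 0.001, -1.0]]
wrist_force: [-0.3, 0.2, -0.1]
gripper_width: 0.92
gripper_force: 0.0
```

Emit:
play_rows(
  commands="-0.3 -0.4 0 0 0 0; -0.7 -0.8 0 0 0 0; -0.9 -0.9 0 0 0 0; -0.9 -0.9 0 0 0 0; -0.9 -0.9 0 0 0 0; -0.9 -0.9 0 0 0 0; -0.9 -0.9 0 0 0 0; -0.9 -0.9 0 0 0 0; -0.9 -0.9 0 0 0 0; -0.5 -0.7 0 0 0 0; -0.27 -0.39 0 0 0 0; 0 0 0 0 0 0; 0 0 0 0 0 0",
  grip=72,
)

```text
time_s: 52.15
tcp_pos: [0.3564, -0.1931, 0.2357]
ee_rot: [[-0.996, -0.084, -0.003], [-0.084, 0.996, 0.001], [0.002, 0.001, -1.0]]
wrist_force: [-0.2, 0.8, -0.8]
gripper_width: 0.827
gripper_force: 0.0
```

Emit:
play_rows(
  commands="0 0 -0.5 0 0 0; 0 0 -0.9 0 0 0; 0 0 -0.9 0 0 0; 0 0 -0.9 0 0 0; 0 0 -0.9 0 0 0; 0 0 -0.8 0 0 0; 0 0 -0.5 0 0 0; 0 0 -0.3 0 0 0; 0 0 -0.2 0 0 0; 0 0 0 0 0 0; 0 0 0 0 0 0",
)

```text
time_s: 53.25
tcp_pos: [0.3582, -0.193, 0.0603]
ee_rot: [[-0.996, -0.086, 0.001], [-0.086, 0.996, -0.0], [-0.001, -0.0, -1.0]]
wrist_force: [0.3, -1.4, -0.6]
gripper_width: 0.825
gripper_force: 0.0
```

Emit:
play_rows(
  commands="0 0 0 0 0 0; 0 0 0 0 0 0; 0 0 0 0 0 0; 0 0 0 0 0 0; 0 0 0 0 0 0; 0 0 0 0 0 0; 0 0 0 0 0 0",
  grip=30,
)

```text
time_s: 53.95
tcp_pos: [0.3578, -0.1931, 0.0602]
ee_rot: [[-0.996, -0.086, 0.0], [-0.086, 0.996, -0.0], [-0.0, -0.0, -1.0]]
wrist_force: [-0.5, -0.7, 3.0]
gripper_width: 0.505
gripper_force: 30.0
```

Emit:
play_rows(
  commands="0 0 0.3 0 0 0; 0 0 0.7 0 0 0; 0 0 0.8 0 0 0; 0 0 0.8 0 0 0; 0 0 0.4 0 0 0; 0 0 0 0 0 0; 0 0 0 0 0 0",
)

```text
time_s: 54.65
tcp_pos: [0.3571, -0.1928, 0.1497]
ee_rot: [[-0.996, -0.085, -0.0], [-0.085, 0.996, 0.001], [0.0, 0.001, -1.0]]
wrist_force: [-0.3, -0.8, -2.2]
gripper_width: 0.502
gripper_force: 30.0
```

Emit:
play_rows(
  commands="0.3 0.1 0 0 0 0; 0.6 0.2 0 0 0 0; 0.9 0.3 0 0 0 0; 0.9 0.3 0 0 0 0; 0.9 0.3 0 0 0 0; 0.9 0.3 0 0 0 0; 0.9 0.3 0 0 0 0; 0.9 0.3 0 0 0 0; 0.9 0.3 0 0 0 0; 0.7 0.25 0 0 0 0; 0.4 0.15 0 0 0 0; 0.24 0.05 0 0 0 0; 0 0 0 0 0 0; 0 0 0 0 0 0",
)

```text
time_s: 56.05
tcp_pos: [0.6131, -0.1077, 0.1496]
ee_rot: [[-0.996, -0.085, -0.001], [-0.085, 0.996, 0.0], [0.001, 0.0, -1.0]]
wrist_force: [0.6, -0.2, -0.1]
gripper_width: 0.503
gripper_force: 30.0
```

Emit:
play_rows(
  commands="0 0 -0.4 0 0 0; 0 0 -0.7 0 0 0; 0 0 -0.7 0 0 0; 0 0 -0.5 0 0 0; 0 0 -0.3 0 0 0; 0 0 -0.2 0 0 0; 0 0 -0.05 0 0 0; 0 0 0 0 0 0; 0 0 0 0 0 0",
)

```text
time_s: 56.95
tcp_pos: [0.6144, -0.1075, 0.0653]
ee_rot: [[-0.996, -0.086, 0.002], [-0.086, 0.996, -0.0], [-0.002, -0.0, -1.0]]
wrist_force: [0.0, -0.4, -1.3]
gripper_width: 0.505
gripper_force: 30.0
```

Down 5.5 mm more, then release and rise clear, sideways off the tray.

Emit:
play_rows(
  commands="0 0 -0.08 0 0 0; 0 0 -0.06 0 0 0; 0 0 -0.04 0 0 0; 0 0 0 0 0 0; 0 0 0 0 0 0",
)

```text
time_s: 57.45
tcp_pos: [0.6141, -0.1075, 0.0602]
ee_rot: [[-0.996, -0.086, 0.001], [-0.086, 0.996, -0.0], [-0.001, -0.0, -1.0]]
wrist_force: [-2.1, 1.4, 5.9]
gripper_width: 0.504
gripper_force: 30.0
```

Emit:
play_rows(
  commands="0 0 0 0 0 0; 0 0 0 0 0 0; 0 0 0 0 0 0; 0 0 0 0 0 0; 0 0 0 0 0 0; 0 0 0 0 0 0",
  grip=70,
)

```text
time_s: 58.05
tcp_pos: [0.6138, -0.1075, 0.0589]
ee_rot: [[-0.996, -0.086, -0.0], [-0.086, 0.996, -0.0], [0.0, -0.0, -1.0]]
wrist_force: [-0.1, -0.7, 1.1]
gripper_width: 0.799
gripper_force: 0.0
```

Emit:
play_rows(
  commands="0 0 0.5 0 0 0; 0 0 0.9 0 0 0; 0 0 1 0 0 0; 0 0 1 0 0 0; 0 0 1 0 0 0; 0 0 1 0 0 0; -0.5 -0.5 0.5 0 0 0; -1 -1 0 0 0 0; -1 -1 0 0 0 0; -1 -1 0 0 0 0; -1 -1 0 0 0 0; -1 -1 0 0 0 0; -1 -1 0 0 0 0; -0.5 -0.5 0 0 0 0; 0 0 0 0 0 0; 0 0 0 0 0 0",
)

```text
time_s: 59.65
tcp_pos: [0.4038, -0.3177, 0.2362]
ee_rot: [[-0.996, -0.085, 0.001], [-0.085, 0.996, -0.0], [-0.001, -0.0, -1.0]]
wrist_force: [-0.3, 0.8, 0.2]
gripper_width: 0.806
gripper_force: 0.0
```

Run:
```python
from h import *
q,_=cams.capture('top');cv2.imwrite('pics/q9.png',q);o=cv2.imread('pics/top0.png')
f=lambda a:cv2.resize(a[110:250,280:400],None,fx=3.3,fy=3.3)
cv2.imwrite('pics/c9.png',np.hstack([f(o),f(q)]))
for n,im in(('old',o),('new',q)):
    H=cv2.cvtColor(im,cv2.COLOR_BGR2HSV);h,s,v=[H[...,k].astype(int) for k in range(3)]
    red=((h<6)|(h>172))&(s>130)
    print(n,'jar',circ(ray('top',cnt(red,(358,145,395,185)),.12))[0],'timer',circ(ray('top',cnt((s<80)&(v>120),(322,175,360,206)),.05))[0],'stop',circ(ray('top',cnt(s>60,(300,222,326,245)),.02))[0])
print('tin',circ(ray('top',cnt(red,(165,190,240,270)),.213)))
```

```text
old jar [ 0.6134 -0.1078  0.0199] timer [ 0.5598 -0.0271  0.0259] stop [0.4429 0.0343 0.014 ]
new jar [ 0.6134 -0.1088  0.02  ] timer [ 0.5603 -0.0283  0.0261] stop [0.4429 0.0347 0.0141]
tin (array([0.4237, 0.2865, 0.0146]), array([0.4247, 0.2876, 0.021 ]))
```

View pics/c9.png

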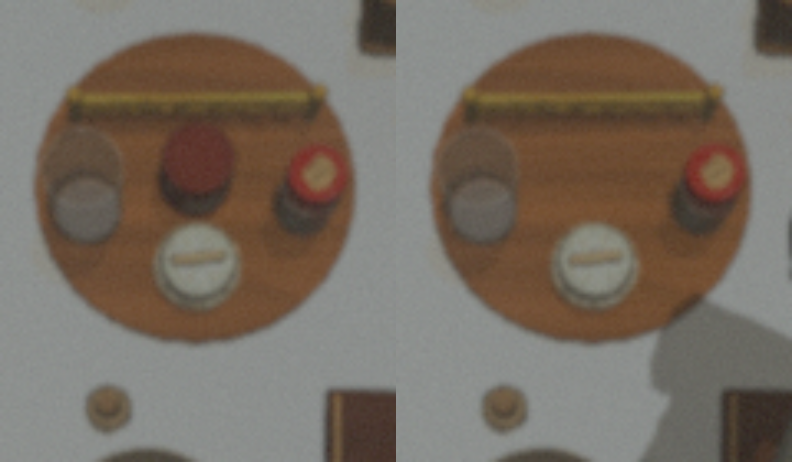

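The before (left) and after (right) crops match: tumbler, jar, timer and stopper are at the same pixels to within about 1 mm.

```bash
python3 -c "
from station import r
print(r.finish_job())"
```

```text
the job is handed in; nothing more can be done
None
```

I handed the job in at about 60 s of the 147 s; no verdict was returned. The red tin stands on the small cake stand about 4 mm from its centre by camera. The jar and timer measured about 1 mm from their start, the tumbler looked unmoved in the before/after pictures, and the stopper had not moved.

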